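# Index the well plate by one column and clamp it

### The arm

A 7-joint arm with a two-finger parallel gripper is mounted at the origin on the work surface. World frame = base frame: x ahead of the robot, y to its left, z up, the work surface at z = 0. Lengths are in m, angles in rad, forces in N, time in s.
With the tool pointing down it reaches from about 0.4 to 0.85 m from the base axis. Payload 6.9 kg.
Tool frame: the origin (TCP) lies midway between the tips of the shut fingers; the grasp point (between the pads) lies behind it (ctrl.pinch_z is the z of the grasp point in the tool frame, in m); z points along the fingers, y is the direction in which the jaws open and shut (so a half turn about z gives the same grasp; the last joint's range is limited). The gripper opens to 85 mm and grips with 20 to 120 N. Pads are 22 mm wide; open, the fingers measure 114 mm over their backs; the gripper's body (76 mm by 85 mm) begins 54 mm behind the grasp point. The pads swing forward as they close: fully open they stand 13 mm farther back than shut.
Start: joints at [1.3, 0.507, -0.238, 1.5, 0.126, 1.149, -0.155], TCP at [0.23, -0.581, 0.231] pointing down, gripper open.
Joint ranges: [-3.08, 3.08], [-0.24, 2.05], [-1.43, 1.35], [0, 2.5], [-1.52, 4.66], [0.17, 1.96], [-2.89, 2.89]. Speed limits (rad/s): [2.39, 2.39, 3.14, 3.14, 3.14, 3.14, 3.14].

### API

Orientations are given as a unit quaternion [w, x, y, z].
In Python, from station import ctrl, get_state, vision, ticket, models gives the robot as it stands. Calls block until the motion is done:
- ctrl.movep(position, orientation): joint-space move of the TCP to a pose.
- ctrl.movel(position, frame=None, max_speed=0.15): straight line of the TCP; frame=None keeps the orientation; max_speed is the mean speed in m/s.
- ctrl.set_joints(angles): joint-space move.
- ctrl.ungrasp() and ctrl.close_gripper(force=None): open the fingers fully, or close them until they stop; force is the grip in N (None keeps the last).
- ctrl.pause(seconds).
- ctrl.ik(position, orientation): joint angles nearest the present ones, or None.
- get_state(): the state.
- vision.grab_frame(name): name is "side" or "top"; returns (picture, depth): 480x640x3 uint8, blue, green, red; 480x640 float32, m along the optical axis (not along the pixel's ray), 0 where there is no reading.
- vision.camera_info(name): a dict with "mtx" (3x3 intrinsics, pixels), "R" (3x3) and "t" (3): a world point X has camera coordinates R X + t. Camera axes: x right, y down, z forward; pixel columns grow to the right and rows downward; lengths in m; the calibration is good to about 2 mm. A picture is of the moment at which its call begins. camera_info takes no time and is no camera call.
A pose or a line that the arm cannot do raises ctrl.Unreachable and nothing moves.
- ticket.close_job(): hands the job in, once; it reports no verdict.
Trained networks look in the newest picture that a camera, given by its name, has taken for a name from the list of things; names that differ only in an ending like _2 or _b are one class to them, and where a whole thing is asked for, a point or a joint stands for the part that bears it (a point fixed in the world has none). Each returns a list of dicts, best first, with "p" (0 to 1); they miss things now and then, are a little off and sometimes report something else, mostly with a low value. They report only what shows in the picture. A call takes as long as a camera call.
- models.recognise(camera, target): "point" ([column, row] in pixels, amid what is visible of it).
- models.masks_of(camera, target): "mask" (480x640 bool, what is visible of it) and "point" ([column, row] in pixels, amid what is visible of it).
The state is a dict: "time": time; "qpos": joint angles; "qd": joint speeds; "tau": joint torques, N m; "tcp_pos": TCP position; "eef_rot": TCP orientation; "contact_force": force on the tool from outside, world axes, zero at the start; "wrist_torque": the same for the moment, N m; "width": finger opening in m.
Only numpy, scipy, OpenCV 4.12 (cv2) and the standard library are available. Lean on these libraries where they do the work, as an engineer would, in place of code of your own. Each camera call takes 0.05 s, during which the arm holds its last target.

### The job

Push the indexer's hand wheel round clockwise (seen from above) by its upright handle through exactly one full turn, so that the plate moves on by one column of wells and the handle stops where it began. Then push the small clamp lever by its knob clockwise all the way to its stop to lock the plate carriage. Push with the fingertips only, without gripping or forcing the handle or the knob, and leave everything else where it stands.

Things in the scene. Friction and masses are not known exactly. Their poses are not given: they have to be found in the camera images.
- indexer: The plate indexer, fixed: white bed, deck 50 mm above the table, turned by up to 0.3 rad. Origin at table height straight under the wheel's axis; +y runs along the bed towards the plate carriage, the -x side (towards the robot) carries the clamp lever. In this frame the bed spans x -105 to 105 mm, y -90 to 320 mm.
- plate (a point): Centre of the top of the well plate (86 x 128 mm, wells 9 mm apart) on the carriage, 77 mm above the table. One turn of the wheel moves it 9 mm towards the wheel. A nozzle comb on a rear post crosses over it at y 155 mm in the indexer's frame, from x -8 to 99 mm, top 144 mm above the table.
- wheel_center (a point): Point on the hand wheel's vertical axis at the top of its rim, 113 mm above the table. The wheel is level: dark steel rim 146 mm across, three spokes, hub up to 117 mm above the table.
- wheel_handle: Upright black handle, free to spin about itself, on one spoke of the wheel, 60 mm from the axis: round, 18 mm thick at the foot to 24 mm near the top, from 107 to 157 mm above the table. Origin on its centre line 132 mm above the table. It travels with the wheel; at the start it may stand anywhere round the circle.
- wheel (a joint): Turn of the hand wheel in rad, 0 at the start, growing clockwise seen from above; one full turn is 6.28. It has no stop there. Turning takes 2 to 5 N at the handle and the wheel stays where it is left.
- clamp_pivot (a point): Point on the vertical axis of the clamp lever, 66 mm above the table. From it a steel arm (top 72 mm above the table) reaches level 55 mm to the knob.
- clamp_knob: Upright black knob, free to spin about itself, at the end of the clamp lever, 14 mm thick at the foot to 26 mm near the top, from 70 to 116 mm above the table. Origin on its centre line 92 mm above the table, 55 mm from the pivot.
- clamp (a joint): Swing of the clamp lever in rad, growing clockwise seen from above, from 0 (arm pointing between the indexer's -x and -y) to the locked stop at 1.57 (arm pointing between -x and +y). It starts between 0 and 0.25, needs about 2 N at the knob and stays where it is left.
- vial: Bystander, loose: small amber screw-cap vial, 24 mm across, 45 mm tall, standing on the indexer's deck behind the wheel.
- pipette: Bystander, loose: hand pipette lying on the table on the wheel's far side from the carriage, about 235 mm long and 35 mm high.
- tip_box: Bystander, loose: closed pipette-tip box, 85 x 120 x 60 mm, on the table past the carriage end of the indexer.
- beaker: Bystander, loose: empty glass beaker, 70 mm across, 85 mm tall, on the table to the right.
- bottle: Bystander, loose: glass bottle with a blue screw cap, 70 mm across, 140 mm tall, on the table to the right.
- trough: Bystander, loose: open white reagent trough, 50 x 120 x 28 mm, on the table between the robot and the wheel.

How it is judged:
On the way, in this order (a step that is already met when the one before it is completed fails the run):
1. the hand wheel has been pushed clockwise through exactly one turn and stands still (value of joint wheel between 6.033 and 6.533 rad and velocity of joint wheel between -0.1 and 0.1 rad/s), for 0.3 s.
2. the clamp lever has been pushed over to its stop (value of joint clamp above 1.35 rad), for 0.2 s.
At the end, for the whole second after the job is handed in: The wheel rests one full turn clockwise of its start, within 0.25 rad (about 14 degrees), and the clamp lever is within 0.22 rad (about 13 degrees) of its locked stop (value of joint wheel between 6.033 and 6.533 rad and value of joint clamp above 1.35 rad and velocity of joint wheel between -0.05 and 0.05 rad/s); the robot touches nothing.
It fails at once if a handle is gripped or forced (fingers press the wheel handle with over 35 N or the clamp knob with over 35 N) (contact force between any of wheel_handle, clamp_knob and the fingers above 35 N).
It fails at once if a bystander is moved by more than 20 mm, lifted or carried (distance of any of vial, pipette, tip_box, beaker, bottle, trough from where it was at the start of the episode above 0.02 m).
It also fails if it takes over 64 s, if anything falls off the work surface, if the arm or the gripper's body presses on something with over 40 N, if the wrist force passes 120 N, or if a joint passes its speed limit or range.

## Working session

There is one attempt and no reset: what is moved stays moved. The work goes in short steps, each a Python script; the robot and the scene stay as the last script left them, time stands still between calls to the robot, and variables do not carry over. Pictures are saved under pics/ and viewed, and the job is handed in when it is done.

```bash
ls; mkdir -p pics
python3 - <<'E'
from station import ctrl, get_state, vision, ticket, models
import cv2, numpy as np
s=get_state(); print(s)
print(ctrl.pinch_z)
for n in ("side","top"):
    im,d=vision.grab_frame(n); cv2.imwrite(f"pics/{n}0.png",im); np.save(f"{n}0.npy",d)
    ci=vision.camera_info(n); print(n,ci, "campos",-np.array(ci["R"]).T@np.array(ci["t"]))
    for t in ["wheel_handle","clamp_knob","wheel_center","clamp_pivot","plate","vial"]:
        print(n,t,[(np.round(r["point"],1).tolist(),round(r["p"],2)) for r in models.recognise(n,t)[:3]])
print(get_state()["time"])
E
```

```text
pics
{'time': 0.0, 'qpos': array([ 1.29948256,  0.50834457, -0.23750314,  1.50112015,  0.12566098,
        1.14890119, -0.15480624]), 'qd': array([-1.47847726e-03, -1.09735321e-03, -2.37517718e-06, -2.64602195e-05,
       -3.45498564e-04,  2.28750251e-04, -8.03257478e-04]), 'tau': array([-1.07014508e-03, -6.20595145e+01, -2.18621470e+00, -2.49650055e+01,
        1.29209901e-02,  1.20500335e-02, -6.84069164e-05]), 'tcp_pos': array([ 0.22971917, -0.58071546,  0.23042911]), 'eef_rot': array([-8.78560615e-04,  9.82305840e-01,  1.87281703e-01, -1.71184687e-04]), 'contact_force': array([-0.61795934,  0.17278689, -1.04993312]), 'wrist_torque': array([ 0.00841995, -0.0254721 , -0.01546952]), 'width': 0.0856050778130834}
-0.0187
side {'mtx': array([[492.70637786,   0.        , 321.38250246],
       [  0.        , 492.70637786, 237.66442032],
       [  0.        ,   0.        ,   1.        ]]), 'R': array([[-0.67724597, -0.73569979, -0.0091499 ],
       [-0.36246191,  0.34443376, -0.86601776],
       [ 0.64028061, -0.58319054, -0.49992952]]), 't': array([0.37380837, 0.30697226, 0.93182888])} c
[... 260 characters left out ...]
2.1], 0.9)]
side vial [([293.4, 224.5], 0.42), ([334.8, 220.1], 0.2)]
top {'mtx': array([[622.94850165,   0.        , 322.82320246],
       [  0.        , 622.94850165, 237.91437743],
       [  0.        ,   0.        ,   1.        ]]), 'R': array([[ 0.02945138, -0.99918716,  0.02752508],
       [-0.99193083, -0.03261244, -0.12251391],
       [ 0.12331198, -0.02369477, -0.99208503]]), 't': array([-0.07538036,  0.57522997,  1.46675198])} campos [ 0.3919403  -0.02180508  1.52769121]
top wheel_handle [([343.5, 196.9], 0.49)]
top clamp_knob [([270.6, 247.3], 0.47)]
top wheel_center [([346.5, 220.4], 0.89)]
top clamp_pivot [([288.5, 218.2], 0.8)]
top plate [([265.9, 198.1], 0.65)]
top vial []
0.7
```

View pics/side0.png

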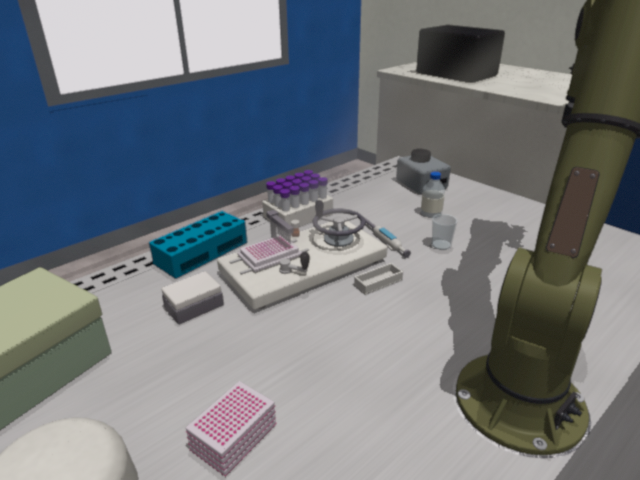

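View pics/top0.png

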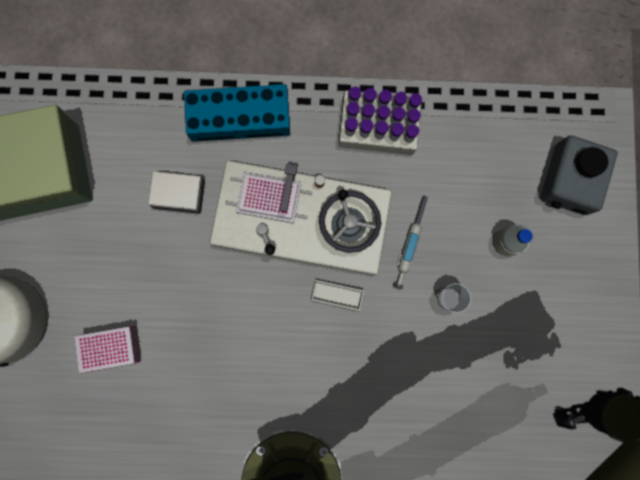

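Run:
```python
import cv2
im=cv2.imread("pics/top0.png"); cv2.imwrite("pics/topz.png",cv2.resize(im[130:310,200:440],None,fx=3.3,fy=3.3,interpolation=cv2.INTER_CUBIC))
im=cv2.imread("pics/side0.png"); cv2.imwrite("pics/sidez.png",cv2.resize(im[160:340,220:460],None,fx=3.3,fy=3.3,interpolation=cv2.INTER_CUBIC))
```

```text
(no output)
```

View pics/topz.png

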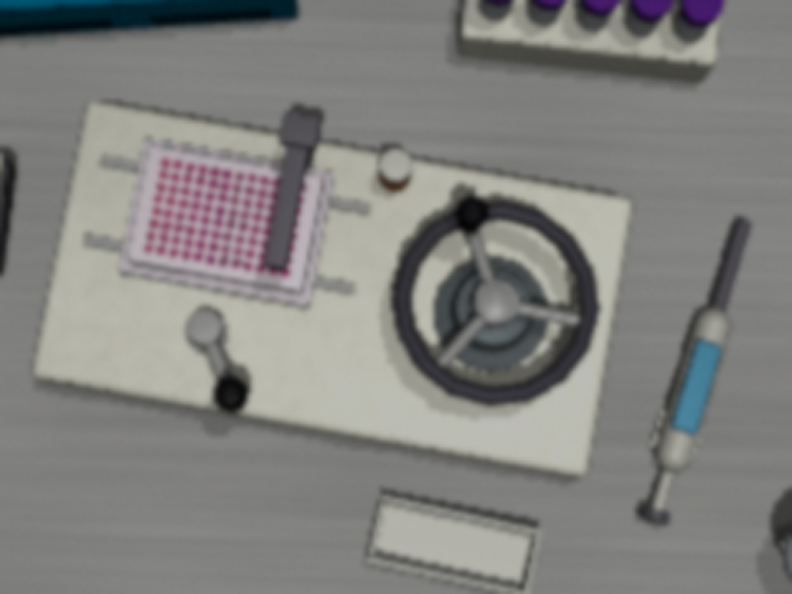

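View pics/sidez.png

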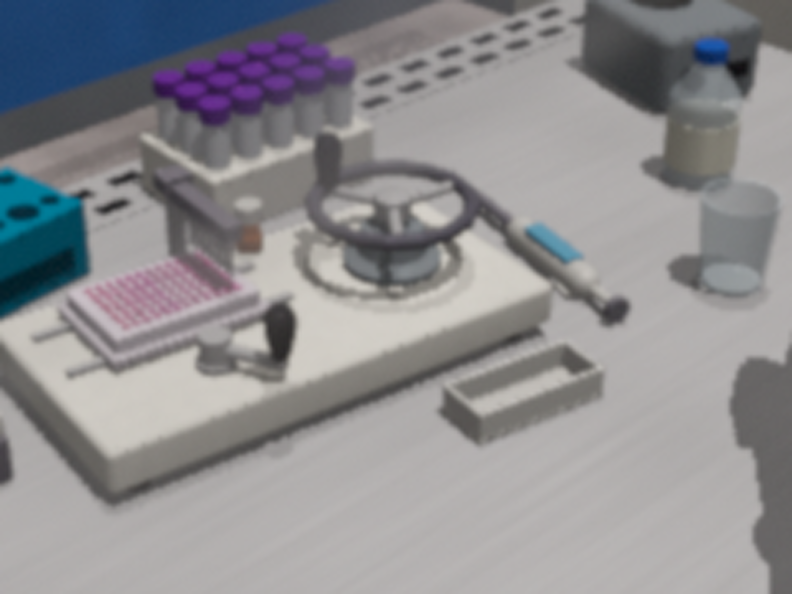

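The top view shows the handle at about (342,194), the hub at (350,222), the clamp knob at (270,249) and the lever pivot at (262,229). The side view agrees. The top network's pivot at (288,218) is actually on the plate or comb, so I'm ignoring it. Next I'll localise.

```bash
cat > h.py <<'E'
import numpy as np, cv2
from station import ctrl, get_state, vision, ticket, models
def ray(cam,px,z):
    c=vision.camera_info(cam); R=np.array(c["R"]);t=np.array(c["t"]);K=np.array(c["mtx"])
    o=-R.T@t; d=R.T@np.linalg.inv(K)@np.array([px[0],px[1],1.])
    return o+d*(z-o[2])/d[2]
def proj(cam,X):
    c=vision.camera_info(cam); p=np.array(c["mtx"])@(np.array(c["R"])@np.asarray(X)+np.array(c["t"])); return p[:2]/p[2]
def cloud(cam,D):
    c=vision.camera_info(cam); R=np.array(c["R"]);t=np.array(c["t"]);K=np.array(c["mtx"])
    v,u=np.nonzero(D>0); z=D[v,u]; P=np.stack([(u-K[0,2])/K[0,0]*z,(v-K[1,2])/K[1,1]*z,z],1)
    return (P-t)@R, u, v
E
python3 - <<'E'
from h import *
f=lambda a:np.round(a,4)
print("hub top",f(ray("top",(350.6,221.8),.117)), "handle",f(ray("top",(342.4,194.5),.157)),"knob",f(ray("top",(270,248.8),.116)),"pivot",f(ray("top",(262.4,229),.075)))
# bed corners (zoom)
for z in [(92,102),(630,198),(584,474),(36,378)]:
    print("corner",f(ray("top",(200+z[0]/3.3,130+z[1]/3.3),.05)))
for n in("top","side"):
    D=np.load(f"{n}0.npy"); P,u,v=cloud(n,D); im=cv2.imread(f"pics/{n}0.png")
    c=ray("top",(350.6,221.8),.117)
    r=np.hypot(P[:,0]-c[0],P[:,1]-c[1])
    m=(P[:,2]>.1)&(P[:,2]<.121)&(r>.055)&(r<.09)
    Q=P[m]; print(n,"rim",len(Q), "z",f(np.percentile(Q[:,2],[5,50,95])))
    (A,*_)=np.linalg.lstsq(np.c_[2*Q[:,:2],np.ones(len(Q))],(Q[:,:2]**2).sum(1),rcond=None)
    print("circle fit",f(A[:2]),f(np.sqrt(A[2]+A[0]**2+A[1]**2)))
    m=(P[:,2]>.135)&(P[:,2]<.165)&(r<.09); print("handle pts",m.sum(),f(P[m].mean(0)),f(np.percentile(P[m],[5,95],axis=0)))
    k=ray("top",(270,248.8),.116); m=(P[:,2]>.085)&(P[:,2]<.125)&(np.hypot(P[:,0]-k[0],P[:,1]-k[1])<.03); print("knob pts",m.sum(),f(P[m].mean(0)),f(np.percentile(P[m],[5,95],axis=0)))
E
```

```text
hub top [ 0.6066 -0.1181  0.117 ] handle [ 0.6617 -0.0955  0.157 ] knob [0.5385 0.0638 0.116 ] pivot [0.5889 0.086  0.075 ]
corner [0.7556 0.1779 0.05  ]
corner [ 0.6979 -0.2185  0.05  ]
corner [ 0.4942 -0.1885  0.05  ]
corner [0.551  0.2083 0.05  ]
top rim 1007 z [0.1056 0.1115 0.1168]
circle fit [ 0.6093 -0.116 ] 0.0652
handle pts 85 [ 0.6649 -0.0956  0.1528] [[ 0.6567 -0.1044  0.1445]
 [ 0.6743 -0.0862  0.1588]]
knob pts 97 [0.5394 0.0663 0.1119] [[0.5297 0.0568 0.1042]
 [0.5499 0.0758 0.1184]]
side rim 564 z [0.1017 0.1097 0.1136]
circle fit [ 0.6043 -0.1132] 0.0651
handle pts 70 [ 0.6601 -0.0922  0.1464] [[ 0.6525 -0.1031  0.1358]
 [ 0.6709 -0.085   0.1552]]
knob pts 119 [0.5329 0.0709 0.103 ] [[0.5262 0.061  0.0872]
 [0.5424 0.0785 0.1151]]
```

Everything is consistent:
- **Wheel:** centre is about (0.607, −0.117). The handle's radius measures 60 mm, at a world angle of 22°.
- **Bed:** yaw is about −8.3°.
- **Clamp:** pivot is about (0.589, 0.086), the knob is 55 mm from it, and the start angle is about 0.22 rad.

I'll shut the fingers and hover behind the handle.

```bash
cat >> h.py <<'E'
C=np.array([.607,-.117]); PHI0=np.deg2rad(22.); R0=.060
PIV=np.array([.589,.086])
def quat(a): return np.array([0,np.cos(a/2),np.sin(a/2),0])
def P(psi,z,r=R0): return np.array([C[0]+r*np.cos(psi),C[1]+r*np.sin(psi),z])
A=np.deg2rad(-57.)
E
python3 - <<'E'
from h import *
d=np.deg2rad
for a in (A,A+np.pi):
    print(a,[None if (q:=ctrl.ik(P(d(x),.122),quat(a))) is None else np.round(q,2).tolist() for x in (70,-20,-110,-200,-310)])
    print(None if (q:=ctrl.ik([*PIV-[.06,.05],.082],quat(a))) is None else np.round(q,2).tolist())
ctrl.close_gripper(20)
ctrl.movep(P(d(72),.25),quat(A))
s=get_state(); print(s["time"],s["tcp_pos"],s["qpos"],s["width"],s["contact_force"])
im,_=vision.grab_frame("side"); cv2.imwrite("pics/s1.png",im[100:340,200:500])
E
```

```text
-0.9948376736367679 [[0.07, 0.61, -0.02, 1.63, 0.02, 0.9, -2.52], [0.15, 0.67, 0.03, 1.49, -0.02, 0.98, -2.38], [0.23, 0.58, 0.03, 1.68, -0.02, 0.87, -2.3], [0.15, 0.51, -0.03, 1.83, 0.02, 0.8, -2.46], [0.08, 0.63, -0.01, 1.58, 0.01, 0.93, -2.5]]
[-0.07, 0.53, -0.07, 1.94, 0.06, 0.67, -2.74]
2.146754979953025 [[0.53, 0.72, -0.83, 1.62, 0.59, 1.06, 0.1], [0.56, 0.76, -0.74, 1.49, 0.55, 1.1, 0.29], [0.68, 0.67, -0.73, 1.68, 0.51, 0.99, 0.35], [0.63, 0.62, -0.8, 1.82, 0.54, 0.94, 0.17], [0.52, 0.75, -0.82, 1.57, 0.59, 1.09, 0.13]]
[0.38, 0.63, -0.77, 1.94, 0.6, 0.82, -0.15]
3.8 [ 0.62540838 -0.06109985  0.24997621] [ 0.13396298  0.49504405 -0.12537377  1.46123214  0.06466544  1.18943231
 -2.56737647] 5.8222417858677285e-05 [0.0561909  0.78976162 0.55305083]
```

View pics/s1.png

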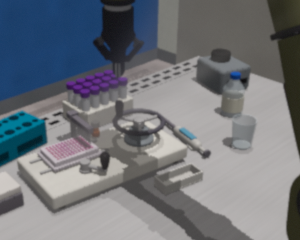

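The shut gripper hovers over the wheel behind the handle, and nothing in the scene has moved. Now I'll descend and start pushing.

```bash
cat >> h.py <<'E'
def arc(a0,a1,step=12,speed=.045,lim=20):
    n=int(np.ceil(abs(a1-a0)/step)); fm=0
    for a in np.linspace(a0,a1,n+1)[1:]:
        ctrl.movel(P(np.deg2rad(a),.122),max_speed=speed)
        s=get_state(); f=np.linalg.norm(s["contact_force"]); fm=max(fm,f)
        if f>lim: print("FORCE",a,s["contact_force"]); return a
    print("t",s["time"],"tcp",s["tcp_pos"],"F",np.round(s["contact_force"],1),"max",round(fm,1)); return a1
E
python3 - <<'E'
from h import *
ctrl.movel(P(np.deg2rad(72),.122)); s=get_state(); print(s["tcp_pos"],s["contact_force"])
arc(72,-20)
for n in("top","side"):
    im,_=vision.grab_frame(n); cv2.imwrite(f"pics/{n}2.png",cv2.resize(im[150:310,240:480],None,fx=3.3,fy=3.3,interpolation=cv2.INTER_CUBIC))
E
```

```text
[ 0.62616302 -0.06007518  0.1229046 ] [ 0.47226211 -0.37342022  0.33072665]
t 8.1833 tcp [ 0.66335941 -0.1384009   0.12203211] F [-0.3  1.   0.1] max 1.0
```

View pics/side2.png

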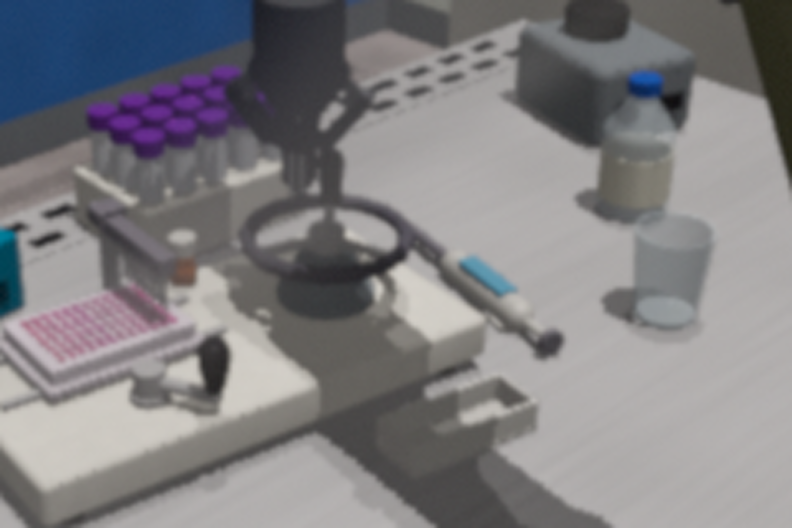

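View pics/top2.png

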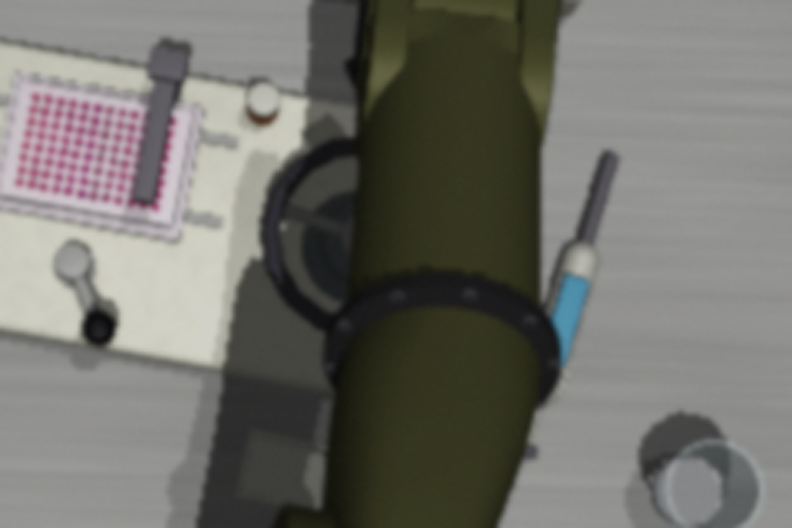

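The arm hides the handle, but the spoke visible at about 72° puts the handle near −48°. That is where it should be with the fingertip at −20°, so the push is working. I'll carry on.

Run:
```python
from h import *
arc(-20,-300)
for n in("top","side"):
    im,_=vision.grab_frame(n); cv2.imwrite(f"pics/{n}3.png",cv2.resize(im[150:310,240:480],None,fx=3.3,fy=3.3,interpolation=cv2.INTER_CUBIC))
```

```text
t 18.4833 tcp [ 0.6376905  -0.06548305  0.12201319] F [ 0.1 -0.   0.6] max 1.4
```

View pics/side3.png

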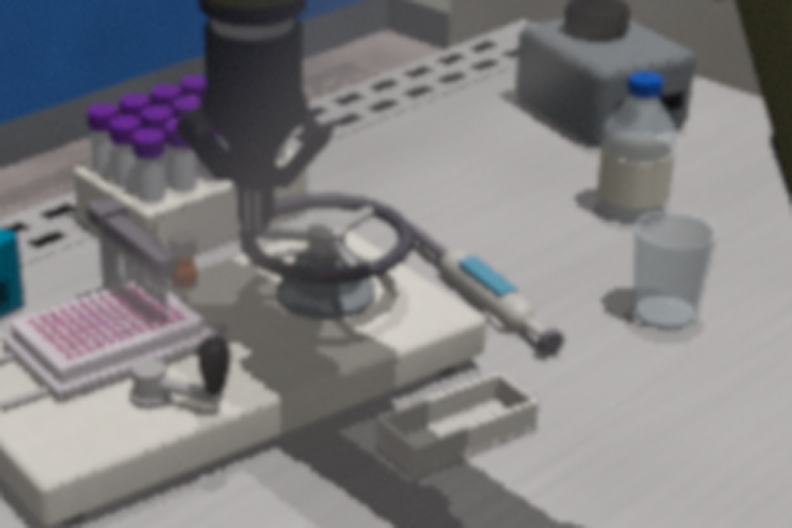

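View pics/top3.png

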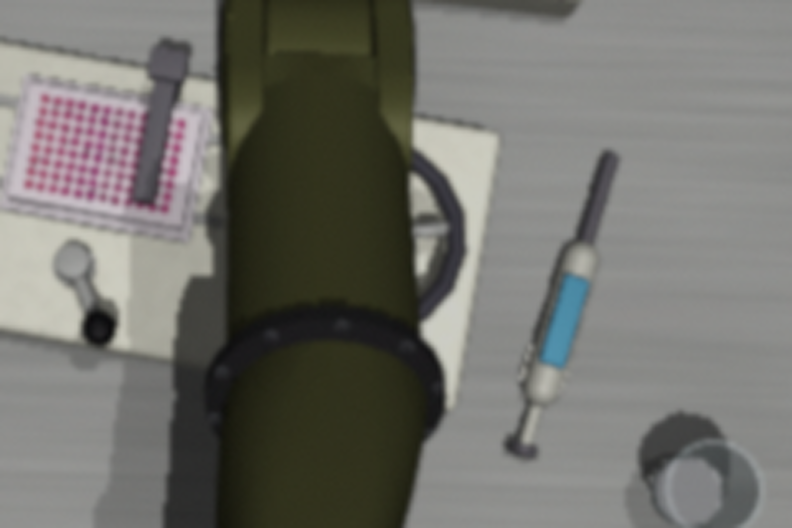

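The spoke at about −81° puts the handle at about 38°, with the fingertip at 60°, so the handle lags it by about 22° as predicted. About 16° remains, so I'll finish slowly, back off, lift and look.

Run:
```python
from h import *
arc(-300,-315.5,step=5.2,speed=.025)
ctrl.movel(P(np.deg2rad(56),.122),max_speed=.04)
ctrl.movel(P(np.deg2rad(70),.2),max_speed=.1)
# over to the clamp hover, clear of top camera's view of the handle
ctrl.movep([.49,.02,.2],quat(A))
print(get_state()["time"])
for n in("top","side"):
    im,D=vision.grab_frame(n); np.save(f"{n}4.npy",D); cv2.imwrite(f"pics/{n}4.png",cv2.resize(im[150:310,240:480],None,fx=3.3,fy=3.3,interpolation=cv2.INTER_CUBIC))
    print(n,[(r["point"],r["p"]) for r in models.recognise(n,"wheel_handle")[:2]])
```

```text
t 19.6833 tcp [ 0.65005353 -0.07540859  0.12196925] F [-0.3  0.6  0.4] max 1.6
21.7583
top [([409.1, 248.3], 0.22)]
side []
```

View pics/side4.png

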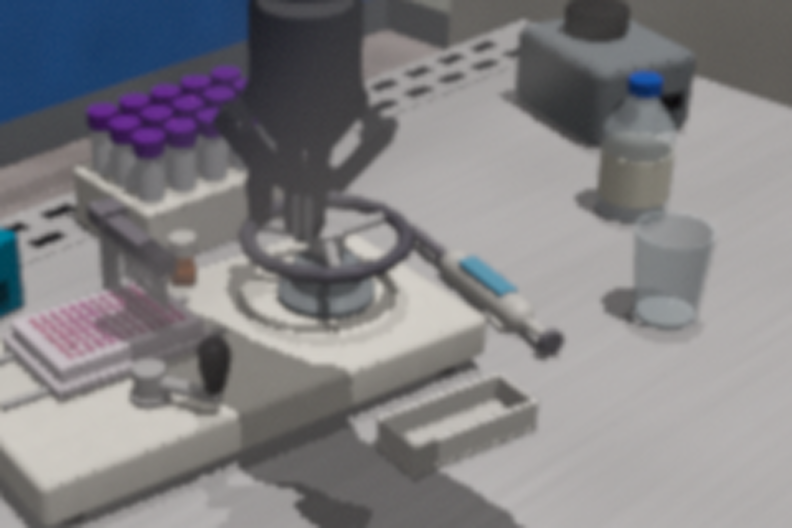

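View pics/top4.png

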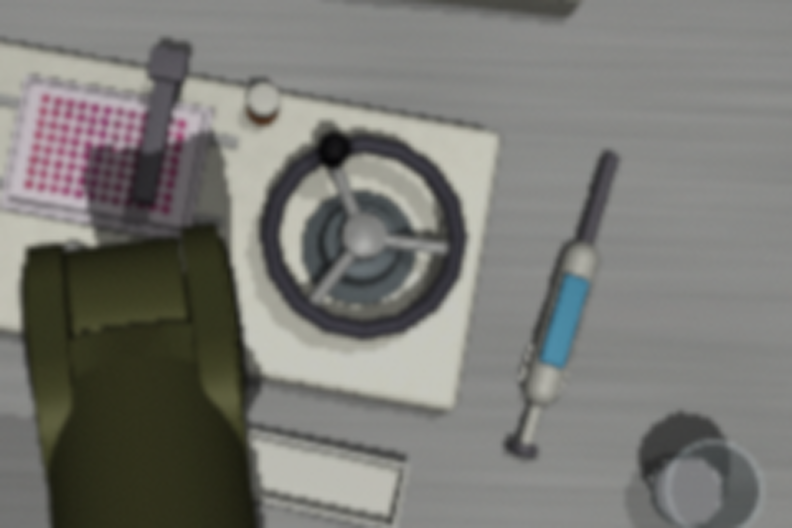

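The handle is back at about (341,195) px, against (342,194.5) at the start. I'll measure this precisely the same way in both frames.

Run:
```python
from h import *
im0=cv2.imread("pics/top0.png"); im1,_=vision.grab_frame("top")
D0,D1=np.load("top0.npy"),np.load("top4.npy")
for im,D in((im0,D0),(im1,D1)):
    g=cv2.cvtColor(im,cv2.COLOR_BGR2GRAY).astype(float)[184:206,330:362]
    w=np.clip(45-g,0,None); w[:, 18:]=0
    v,u=np.mgrid[184:206,330:362]; p=((u*w).sum()/w.sum(),(v*w).sum()/w.sum())
    X=ray("top",p,.155); 
    Q,_,_=cloud("top",D); r=np.hypot(*(Q[:,:2]-C).T); m=(Q[:,2]>.135)&(Q[:,2]<.165)&(r<.09)&(Q[:,0]>.63)
    q=Q[m].mean(0)
    a=lambda z: np.degrees(np.arctan2(z[1]-C[1],z[0]-C[0]))
    print(np.round(p,2),X.round(4),a(X),"depth",m.sum(),q.round(4),a(q), g.min())
```

```text
[342.05 194.61] [ 0.6618 -0.0948  0.155 ] 22.060277926482463 depth 85 [ 0.6649 -0.0956  0.1528] 20.319988465012823 5.0
[340.43 195.08] [ 0.6606 -0.0912  0.155 ] 25.710659150649057 depth 86 [ 0.6631 -0.0914  0.1528] 24.55295571530188 6.0
```

The wheel ended about 4° (0.07 rad) short of a full turn, well inside the ±14° allowed. The pipette and trough haven't moved. Next is the clamp: check the IK along the arc, then descend on the counter-clockwise side of the knob and push.

```bash
cat >> h.py <<'E'
def K(a,z=.084,r=.055): a=np.deg2rad(a); return np.array([PIV[0]+r*np.cos(a),PIV[1]+r*np.sin(a),z])
E
python3 - <<'E'
from h import *
qs=[ctrl.ik(K(x),quat(A)) for x in (248,220,190,160,150)]
print([None if q is None else np.round(q,2).tolist() for q in qs])
ctrl.movep(K(248,.19),quat(A))
s=get_state(); print(s["tcp_pos"],s["qpos"][6])
ctrl.movel(K(248),max_speed=.1); print(np.round(get_state()["contact_force"],1))
fm=0
for a in np.arange(240,165.9,-6):
    ctrl.movel(K(a),max_speed=.04); s=get_state(); f=np.linalg.norm(s["contact_force"][:2]); fm=max(f,fm)
    if f>10: print("force at",a,f); break
print(s["time"],a,s["tcp_pos"],np.round(s["contact_force"],1),fm)
for n in("top","side"):
    im,_=vision.grab_frame(n); cv2.imwrite(f"pics/{n}5.png",cv2.resize(im[150:310,240:480],None,fx=3.3,fy=3.3,interpolation=cv2.INTER_CUBIC))
E
```

```text
[[-0.02, 0.58, -0.14, 1.84, 0.11, 0.73, -2.78], [-0.05, 0.55, -0.14, 1.89, 0.11, 0.71, -2.82], [-0.09, 0.54, -0.15, 1.91, 0.12, 0.69, -2.87], [-0.21, 0.55, -0.04, 1.9, 0.03, 0.7, -2.84], [-0.22, 0.56, -0.04, 1.88, 0.03, 0.7, -2.85]]
[0.56905649 0.0350174  0.18883703] -2.7481668736688234
[ 0.1 -0.8  0.4]
27.475 168.0 [0.53513558 0.09811851 0.08394713] [-0.3 -0.5 -1.2] 1.5425944182925313
```

View pics/side5.png

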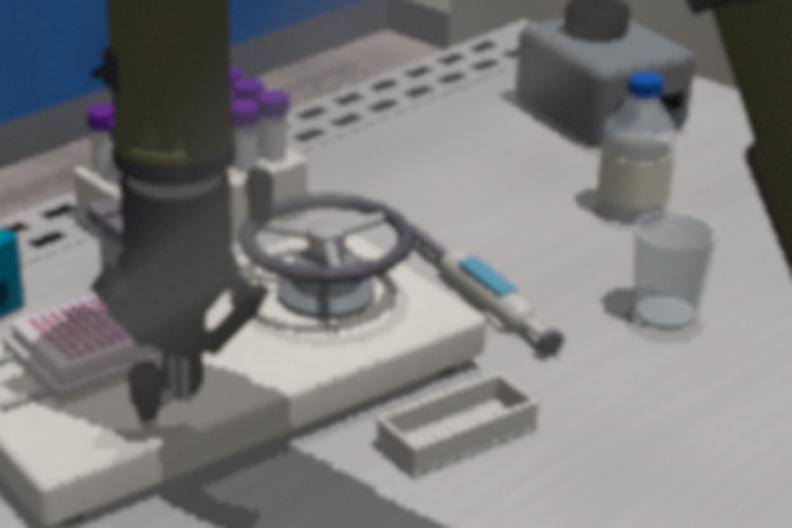

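The fingertips are pushing the knob, now at about (147,388) in the crop, round towards its stop. I'll continue in fine steps while watching the force and joint 7.

Run:
```python
from h import *
print(get_state()["qpos"][6])
for a in np.arange(166.5,150,-1.):
    ctrl.movel(K(a),max_speed=.015); s=get_state(); F=s["contact_force"][:2]; f=np.linalg.norm(F)
    print(a,np.round(F,1),round(s["qpos"][6],3))
    if f>5: break
    if a<=156: break
print(s["time"])
im,_=vision.grab_frame("side"); cv2.imwrite("pics/side6.png",cv2.resize(im[150:310,240:480],None,fx=3.3,fy=3.3,interpolation=cv2.INTER_CUBIC))
```

```text
-2.8414469495719614
166.5 [-0.9 -0.6] -2.842
165.5 [-0.8 -1.3] -2.843
164.5 [-0.4 -1.3] -2.843
163.5 [-0.1 -1.4] -2.843
162.5 [-0.3 -1.9] -2.844
161.5 [-0.4 -1.5] -2.844
160.5 [-0.  -0.6] -2.845
159.5 [-1.8 -1.3] -2.845
158.5 [-0.6 -1.4] -2.845
157.5 [-1.  -1.5] -2.846
156.5 [-0.7 -0.9] -2.846
155.5 [-1.3 -0.1] -2.846
30.575
```

View pics/side6.png

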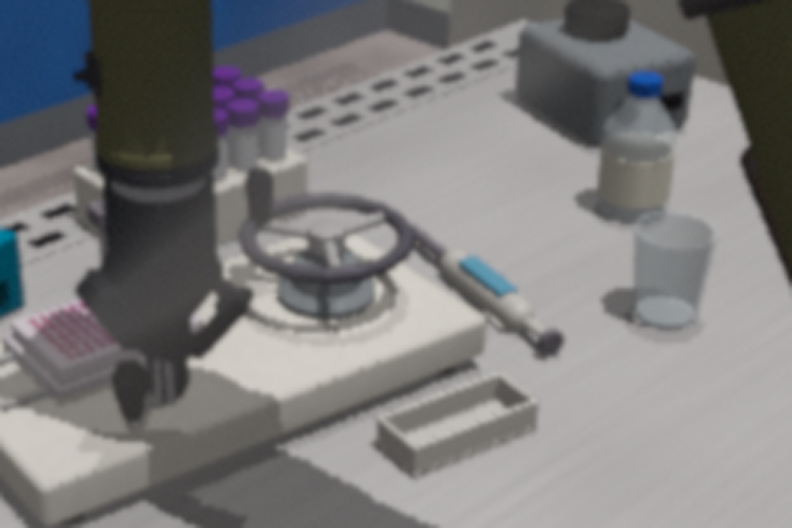

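Run:
```python
from h import *
for z in(.100,.11):
    X=ray("side",(240+131/3.3,150+378/3.3),z)[:2]; print(X, np.hypot(*(X-PIV)),np.degrees(np.arctan2(*(X-PIV)[::-1])))
for a in np.arange(155,148,-.5):
    ctrl.movel(K(a),max_speed=.012); s=get_state(); F=s["contact_force"][:2]; f=np.linalg.norm(F)
    print(a,np.round(F,1))
    if f>5: break
print(s["time"])
im,_=vision.grab_frame("side"); cv2.imwrite("pics/side7.png",cv2.resize(im[150:310,240:480],None,fx=3.3,fy=3.3,interpolation=cv2.INTER_CUBIC))
```

```text
[0.55563993 0.12903282] 0.05444922185982098 127.78370179683354
[0.5432351 0.138223 ] 0.06943822928400899 131.2292513903494
155.0 [-1.3 -1.3]
154.5 [-1.  -1.2]
154.0 [-1.4 -1.7]
153.5 [-1.4 -1. ]
153.0 [-1.8 -1.2]
152.5 [-2.4 -3.8]
152.0 [-3.3 -3.3]
151.5 [-5.  -4.1]
32.625
```

View pics/side7.png

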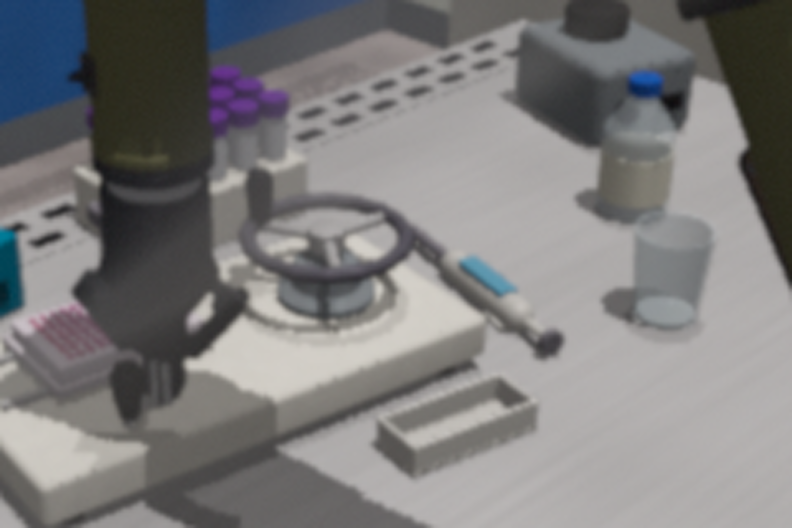

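The force rose steadily over the last steps, from about 2 N to 6.5 N, so the lever is at its stop. I'll back off along the arc, lift clear and check everything.

Run:
```python
from h import *
ctrl.movel(K(175),max_speed=.05)
ctrl.movel(K(185,.22,.075),max_speed=.12)
ctrl.movep([.32,-.35,.28],quat(np.deg2rad(-57)))
s=get_state(); print(s["time"],s["tcp_pos"],np.round(s["contact_force"],1))
im,D=vision.grab_frame("top"); cv2.imwrite("pics/top8.png",cv2.resize(im[130:310,200:440],None,fx=3.3,fy=3.3,interpolation=cv2.INTER_CUBIC)); np.save("top8.npy",D); cv2.imwrite("pics/top8full.png",im)
im,_=vision.grab_frame("side"); cv2.imwrite("pics/side8.png",im)
```

```text
36.3083 [ 0.32094338 -0.34915584  0.27977861] [ 0.1  0.1 -0. ]
```

View pics/top8.png

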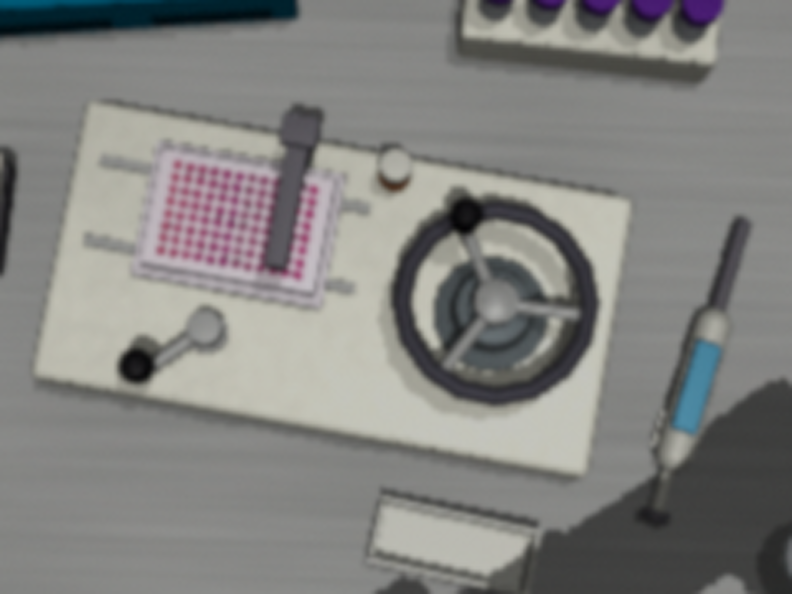

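View pics/side8.png

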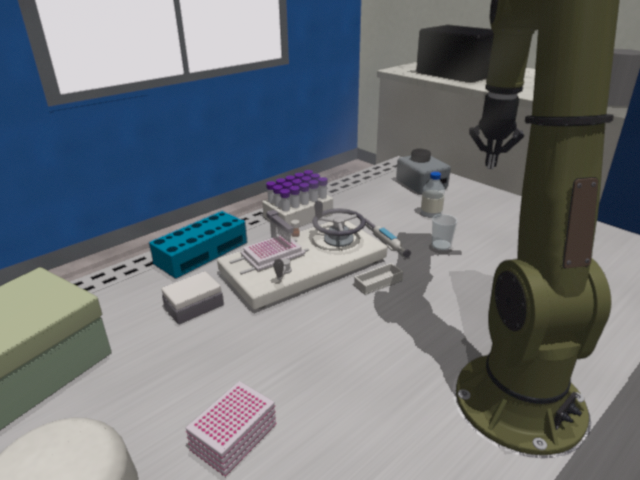

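The top view shows the knob at (137,365) in the crop, lower left of its pivot. The handle is at (466,215), the plate has moved one column towards the wheel, and the bystanders haven't moved. I'll do a numerical check of the clamp and wheel, then hand in if both are good.

Run:
```python
from h import *
X=ray("top",(200+137/3.3,130+365/3.3),.116)[:2]; a=np.degrees(np.arctan2(*(X-PIV)[::-1]))%360
print("knob",X,np.hypot(*(X-PIV)),a,"clamp est",np.deg2rad(216.7-a))
im=cv2.imread("pics/top8full.png"); g=cv2.cvtColor(im,cv2.COLOR_BGR2GRAY).astype(float)[184:206,330:362]
w=np.clip(45-g,0,None); w[:,18:]=0; v,u=np.mgrid[184:206,330:362]
H=ray("top",((u*w).sum()/w.sum(),(v*w).sum()/w.sum()),.155); h=np.degrees(np.arctan2(H[1]-C[1],H[0]-C[0])); wv=2*np.pi-np.deg2rad(h-22.06)
print("handle",h,"wheel est",wv)
if np.deg2rad(216.7-a)>1.42 and 6.1<wv<6.47:
    ticket.close_job(); print("handed in",get_state()["time"])
```

```text
knob [0.55516073 0.12922515] 0.054895444813685156 128.05599302339576 clamp est 1.547129783902568
handle 25.743833773367083 wheel est 6.218890278738164
the job is handed in; nothing more can be done
the job is handed in; nothing more can be done
```

I pushed the hand wheel clockwise through one turn and then the clamp lever to its stop, both with shut fingertips, and handed the job in at about 36 s of the 64 s limit. Handing in gives no verdict, so the results below are my own measurements.

- **Wheel:** it stands at about 6.22 rad by the top camera, roughly 4° short of a full turn and inside the 6.033–6.533 rad range. The plate had moved one column towards the wheel.
- **Clamp:** it stands at about 1.55 rad by the top camera, against a stop at 1.57. The force rose to about 6.5 N at the stop.
- **Forces:** the force readings between moves stayed under 2 N during the wheel push and peaked at about 6.5 N, at the clamp stop, well below the 35 N limit.
- **Surroundings:** no bystander looked moved in the last pictures; I judged this by eye and did not measure it. The arm was clear of everything.

**Checks that disagreed:**
- The network's top-view position for the clamp pivot was on the plate or comb, so I used the lever seen in the picture instead.
- After the turn, the networks did not find the handle reliably because the gripper was in the way. I measured the wheel angle from the dark top of the handle; an earlier depth-image check agreed within about 0.6°.

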